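# Stir the roasting nuts until mixed

## Robot

A 6-joint arm with a two-finger parallel gripper is mounted at the origin on the work surface. World frame = base frame: x ahead of the robot, y to its left, z up, the work surface at z = 0. Lengths are in m, angles in rad, forces in N, time in s.
With the tool pointing down it reaches from about 0.25 to 0.725 m from the base axis. Payload 4 kg.
Tool frame: the origin (TCP) lies on the centre line of the jaws, within the pads' length; the fingertips stand 14 mm ahead of it and the grasp point (between the pads) lies 5 mm behind it; z points along the fingers, x is the direction in which the jaws open and shut, and the axes are right-handed (so a half turn about z gives the same grasp; the last joint's range is limited). The gripper opens to 85 mm and grips with 20 to 120 N. Pads are 22 mm wide; open, the fingers measure 114 mm over their backs; the gripper's body (76 mm by 85 mm) begins 54 mm behind the grasp point. The pads swing forward as they close: fully open they stand 13 mm farther back than shut.
Start: joints at [-1.102, 0.241, 0.005, 1.335, 0, 1.571], TCP at [0.226, -0.446, 0.245] pointing down, gripper open.
Joint ranges: [-2.72, 2.72], [-1.05, 1.87], [-1.09, 1.28], [-1.99, 2.15], [-1.42, 1.44], [-3.14, 3.14]. Speed limits (rad/s): [2.79, 2.79, 3.14, 3.14, 3.14, 3.14].

## Interface

Orientations are given as a unit quaternion [x, y, z, w].
In Python, from workcell import bot gives the robot as it stands.
- The arm moves only by the tool play_rows, never from a script. Its argument "motion" is a list of rows, each an object with "fingers": the closure, from -1 (fully open) to 1 (shut), so that 0 is half open; "translation": the shift along the tool's x, y, z in cm, a list of three; "roll": the turn about the tool's z in degrees. A call has 1 to 20 rows; each row is the pose to reach, as a shift and turn from the pose commanded when the call began, along the tool's axes at that moment; what a row does not reach only later rows make up. A row lasts 1/12 s, in which the tool goes at most 41.7 mm and 7.16 degrees, less where a joint would pass 70% of its speed; a pose out of reach is approached as far as the arm can. A call with a gripper value outside its range is refused whole. The fingers move at their own pace and stop on an object; the grip force is fixed at half the most. Time passes only in rows, so rows that repeat a pose let the fingers close. It gives the time, the measured TCP pose, the force and the opening at its end, in the units of the state.
- bot.get_obs(): the state, without advancing time (a new reading comes with each control period).
- bot.camera(name): name is "side" or "top" or "wrist"; returns a dict with "pixels" (384x512x3 uint8, red, green, blue), "intrinsics" (3x3 intrinsics, pixels), "world_to_cam" (4x4, takes a point from world to camera coordinates). Camera axes: x right, y down, z forward; pixel columns grow to the right and rows downward; lengths in m; the calibration is good to about 2 mm. A picture is of the moment at which its call begins. There is no depth.
- bot.job_done(): hands the job in, once; it reports no verdict.
The state is a dict: "clock": time; "joint_pos": joint angles; "joint_vel": joint speeds; "tau": joint torques, N m; "eef_pos": TCP position; "tool_rot": TCP orientation; "ft_force": force on the tool from outside, world axes, zero at the start; "ft_torque": the same for the moment, N m; "grip_width": finger opening in m.
Only numpy, scipy, OpenCV 4.12 (cv2) and the standard library are available. Lean on these libraries where they do the work, as an engineer would, in place of code of your own. Each camera call takes 0.05 s, during which the arm holds its last target. There are 200 camera calls.

## Task

The dark chestnuts and the pale walnuts lie in two separate groups in the roasting pan: take the wooden paddle out of its bamboo holder and stir gently with it until each half of the pan, on either side of the line through its two handles, has at least two chestnuts and at least two walnuts in it. Then stand the paddle back in the holder's slot, blade down, and let go. Touch the pan and the nuts only with the paddle, keep every nut in the pan and the pan in its place on the hotplate, and do not disturb the jar, the bowl or the boxes.

Things in the scene. Friction and masses are not known exactly. Their poses are not given: they have to be found in the camera images.
- pan: round bare-aluminium pan with sloping sides, loose, about 2.2 kg, on the hotplate; 224 mm across the rim, 148 at the foot, 60 high; wall 4, floor 5 thick (flat inner floor 140 across). Origin: centre of its underside, z up. Two black loop handles stick out along its own +y and -y to 143 mm from the centre: the line through them is its y axis, the two halves are x>0 and x<0
- hotplate: fixed grey hotplate, 280 (x) by 270 (y) mm, blue strip along one edge; origin: centre of its underside
- hotplate_top (a point): centre of the hotplate's round black plate (196 mm across), on its surface, 50 mm above the table; the pan starts on it within 5 mm of centre
- paddle: brown wooden stirring paddle, 200 mm long, 90 g, standing blade down in the holder's slot, perhaps leaning a little. Origin: middle of the blade's bottom edge; z runs up the handle. Blade 40 mm wide (x), 12 thick (y), 75 tall; round neck 14 mm; grip 22 mm (x) by 18 mm (y), from 125 to 200 mm above the origin
- paddle_grip (a point): the middle of the paddle's grip, 165 mm up from the blade's bottom edge
- holder: fixed bamboo holder block, 92 (its x) by 64 (its y) mm, 75 mm high, with one slot in the middle, 58 mm (x) by 30 mm (y), open at the top; the paddle's blade stands in it with its width along the holder's x. Origin: centre of its underside, z up
- holder_slot (a point): centre of the slot's floor, 8 mm above the table (67 mm below the slot's mouth)
- jar: bystander: amber glass jar with a red cap, 72 mm across, 100 mm high; origin: centre of its underside
- bowl: bystander: white ceramic bowl, 120 mm across, 50 mm high; origin: centre of its underside
- boxes: bystander: two stacked bamboo boxes, 140 by 200 mm, 92 mm high, fixed; origin: centre of their underside
- chestnut1: centre of a dark brown chestnut, 26 mm across, 22 mm high, 12 g, loose in the pan, lying flat at the start; origin: its centre, 11 mm above the pan's floor
- chestnut2: centre of a dark brown chestnut, 26 mm across, 22 mm high, 12 g, loose in the pan, lying flat at the start; origin: its centre, 11 mm above the pan's floor
- chestnut3: centre of a dark brown chestnut, 26 mm across, 22 mm high, 12 g, loose in the pan, lying flat at the start; origin: its centre, 11 mm above the pan's floor
- chestnut4: centre of a dark brown chestnut, 26 mm across, 22 mm high, 12 g, loose in the pan, lying flat at the start; origin: its centre, 11 mm above the pan's floor
- chestnut5: centre of a dark brown chestnut, 26 mm across, 22 mm high, 12 g, loose in the pan, lying flat at the start; origin: its centre, 11 mm above the pan's floor
- walnut1: centre of a pale tan walnut, 26 mm across, 21 mm high, 12 g, loose in the pan, lying flat at the start; origin: its centre, 11 mm above the pan's floor
- walnut2: centre of a pale tan walnut, 26 mm across, 21 mm high, 12 g, loose in the pan, lying flat at the start; origin: its centre, 11 mm above the pan's floor
- walnut3: centre of a pale tan walnut, 26 mm across, 21 mm high, 12 g, loose in the pan, lying flat at the start; origin: its centre, 11 mm above the pan's floor
- walnut4: centre of a pale tan walnut, 26 mm across, 21 mm high, 12 g, loose in the pan, lying flat at the start; origin: its centre, 11 mm above the pan's floor
- walnut5: centre of a pale tan walnut, 26 mm across, 21 mm high, 12 g, loose in the pan, lying flat at the start; origin: its centre, 11 mm above the pan's floor

How it is judged:
On the way, in this order (a step that is already met when the one before it is completed fails the run):
1. the paddle's blade is in the pan, its end less than 25 mm above the pan's foot, before the nuts are mixed (horizontal distance between paddle and pan below 0.1 m and z of paddle in the frame of pan below 0.025 m and contact force between the fingers and paddle above 1 N), for 0.1 s.
2. each half of the pan holds the centres of at least two chestnuts and two walnuts ((x of each of chestnut1, chestnut2 in the frame of pan above 0 m or x of each of chestnut1, chestnut3 in the frame of pan above 0 m or x of each of chestnut1, chestnut4 in the frame of pan above 0 m or x of each of chestnut1, chestnut5 in the frame of pan above 0 m or x of each of chestnut2, chestnut3 in the frame of pan above 0 m or x of each of chestnut2, chestnut4 in the frame of pan above 0 m or x of each of chestnut2, chestnut5 in the frame of pan above 0 m or x of each of chestnut3, chestnut4 in the frame of pan above 0 m or x of each of chestnut3, chestnut5 in the frame of pan above 0 m or x of each of chestnut4, chestnut5 in the frame of pan above 0 m) and (x of each of chestnut1, chestnut2 in the frame of pan below 0 m or x of each of chestnut1, chestnut3 in the frame of pan below 0 m or x of each of chestnut1, chestnut4 in the frame of pan below 0 m or x of each of chestnut1, chestnut5 in the frame of pan below 0 m or x of each of chestnut2, chestnut3 in the frame of pan below 0 m or x of each of chestnut2, chestnut4 in the frame of pan below 0 m or x of each of chestnut2, chestnut5 in the frame of pan below 0 m or x of each of chestnut3, chestnut4 in the frame of pan below 0 m or x of each of chestnut3, chestnut5 in the frame of pan below 0 m or x of each of chestnut4, chestnut5 in the frame of pan below 0 m) and (x of each of walnut1, walnut2 in the frame of pan above 0 m or x of each of walnut1, walnut3 in the frame of pan above 0 m or x of each of walnut1, walnut4 in the frame of pan above 0 m or x of each of walnut1, walnut5 in the frame of pan above 0 m or x of each of walnut2, walnut3 in the frame of pan above 0 m or x of each of walnut2, walnut4 in the frame of pan above 0 m or x of each of walnut2, walnut5 in the frame of pan above 0 m or x of each of walnut3, walnut4 in the frame of pan above 0 m or x of each of walnut3, walnut5 in the frame of pan above 0 m or x of each of walnut4, walnut5 in the frame of pan above 0 m) and (x of each of walnut1, walnut2 in the frame of pan below 0 m or x of each of walnut1, walnut3 in the frame of pan below 0 m or x of each of walnut1, walnut4 in the frame of pan below 0 m or x of each of walnut1, walnut5 in the frame of pan below 0 m or x of each of walnut2, walnut3 in the frame of pan below 0 m or x of each of walnut2, walnut4 in the frame of pan below 0 m or x of each of walnut2, walnut5 in the frame of pan below 0 m or x of each of walnut3, walnut4 in the frame of pan below 0 m or x of each of walnut3, walnut5 in the frame of pan below 0 m or x of each of walnut4, walnut5 in the frame of pan below 0 m)), for 0.2 s.
At the end, for the whole second after the job is handed in: each half of the pan (split by the line through its handles) has the centres of 2+ chestnuts and 2+ walnuts; all nuts in the pan; pan level, within 30 mm of the plate's centre; paddle at rest in the slot, its end within 25 mm of the slot's centre and 12 mm of its floor, leaning under 0.35 rad (all of step 2 and horizontal distance between paddle and holder_slot below 0.025 m and z of paddle in the frame of holder_slot below 0.012 m and angle between paddle's own z axis and vertical below 0.35 rad and linear speed of paddle below 0.02 m/s and horizontal distance between pan and hotplate_top below 0.03 m and angle between pan's own z axis and vertical below 0.05 rad and horizontal distance between each of chestnut1, chestnut2, chestnut3, chestnut4, chestnut5, walnut1, walnut2, walnut3, walnut4, walnut5 and pan below 0.105 m and z of each of chestnut1, chestnut2, chestnut3, chestnut4, chestnut5, walnut1, walnut2, walnut3, walnut4, walnut5 in the frame of pan below 0.06 m); the robot touches nothing.
It fails at once if the pan is shoved more than 30 mm off the plate's centre (horizontal distance between pan and hotplate_top above 0.03 m).
It fails at once if a nut leaves the pan (horizontal distance between any of chestnut1, chestnut2, chestnut3, chestnut4, chestnut5, walnut1, walnut2, walnut3, walnut4, walnut5 and pan above 0.125 m).
It fails at once if the fingers or the arm touch a nut or the pan (over 0.5 N) (contact force between any of the fingers, the arm and chestnut1 above 0.5 N or contact force between any of the fingers, the arm and chestnut2 above 0.5 N or contact force between any of the fingers, the arm and chestnut3 above 0.5 N or contact force between any of the fingers, the arm and chestnut4 above 0.5 N or contact force between any of the fingers, the arm and chestnut5 above 0.5 N or contact force between any of the fingers, the arm and walnut1 above 0.5 N or contact force between any of the fingers, the arm and walnut2 above 0.5 N or contact force between any of the fingers, the arm and walnut3 above 0.5 N or contact force between any of the fingers, the arm and walnut4 above 0.5 N or contact force between any of the fingers, the arm and walnut5 above 0.5 N or contact force between any of the fingers, the arm and pan above 0.5 N).
It fails at once if the jar or the bowl is moved more than 20 mm, or the boxes are pushed with more than 2 N (distance of any of jar, bowl from where it was at the start of the episode above 0.02 m or contact force between any of the arm, the fingers and boxes above 2 N).
It also fails if it takes over 58 s, if anything falls off the work surface, if the arm or the gripper's body presses on something with over 40 N, if the wrist force passes 120 N, or if a joint passes its speed limit or range.

## Working session

There is one attempt and no reset: what is moved stays moved. The work goes in short steps, Python scripts to look and compute and a tool call to move; the robot and the scene stay as the last step left them, time stands still between calls to the robot, and variables do not carry over. Pictures are saved under pics/ and viewed, about 8 in all and at most 12, crops included, and the job is handed in when it is done.

Besides the shell and the picture viewer there is one more tool, called after "Call:" by a JSON object that holds its "name" and its "arguments". play_rows: Moves the arm, as the interface text tells. Its arguments: {"type":"object","properties":{"motion":{"type":"array","items":{"type":"object","properties":{"fingers":{"type":"number"},"translation":{"type":"array","items":{"type":"number"}},"roll":{"type":"number"}}}}},"required":["motion"]}

```bash
mkdir -p pics
cat > h.py <<'E'
import numpy as np, cv2
from workcell import bot
def cam(n,f=None):
    c=bot.camera(n); 
    if f: cv2.imwrite('pics/'+f,cv2.cvtColor(c['pixels'],cv2.COLOR_RGB2BGR))
    return c
def ray(c,u,v):
    M=np.array(c['world_to_cam']);K=np.array(c['intrinsics'])
    R=M[:3,:3];o=-R.T@M[:3,3];d=R.T@np.linalg.solve(K,[u,v,1]);return o,d/np.linalg.norm(d)
def onz(c,u,v,z):
    o,d=ray(c,u,v);return o+d*(z-o[2])/d[2]
def two(a,ua,b,ub):
    o,d=ray(a,*ua);p,e=ray(b,*ub)
    A=np.stack([d,-e],1);s=np.linalg.lstsq(A,p-o,rcond=None)[0]
    x,y=o+s[0]*d,p+s[1]*e;return (x+y)/2,np.linalg.norm(x-y)
def proj(c,P):
    M=np.array(c['world_to_cam']);K=np.array(c['intrinsics'])
    q=K@(M[:3,:3]@np.array(P)+M[:3,3]);return q[:2]/q[2]
E
python3 - <<'E'
from h import *
a=cam('top','t0.png');b=cam('side','s0.png')
print(bot.get_obs())
for c in(a,b):
    print(ray(c,256,192))
im=np.hstack([a['pixels'],b['pixels']])
E
```

```text
{'clock': 0.1, 'joint_pos': array([-1.10205207e+00,  2.41323189e-01,  3.86529491e-03,  1.33517880e+00,
       -6.26903624e-06,  1.57079795e+00]), 'joint_vel': array([ 0.00027741, -0.00135928,  0.00525104,  0.00079153, -0.00132186,
       -0.00029741]), 'tau': array([ 5.66274830e-04, -3.73138905e+01,  2.53009647e+01,  1.08696232e-02,
        2.73173526e-05, -8.71923504e-06]), 'eef_pos': array([ 0.22564296, -0.4455978 ,  0.24451158]), 'tool_rot': array([ 8.51986991e-01, -5.23562145e-01, -7.85626792e-04, -4.79101725e-04]), 'ft_force': array([ 0.3188642 , -0.79086126,  0.73552221]), 'ft_torque': array([-0.04672312,  0.03194369, -0.01717409]), 'grip_width': 0.08520045080389602}
(array([0.49373881, 0.0039846 , 2.05348732]), array([ 0.06184689,  0.01287908, -0.99800255]))
(array([-0.05405471,  0.9005601 ,  1.23542448]), array([ 0.43454189, -0.54539698, -0.71673948]))
```

View pics/t0.png

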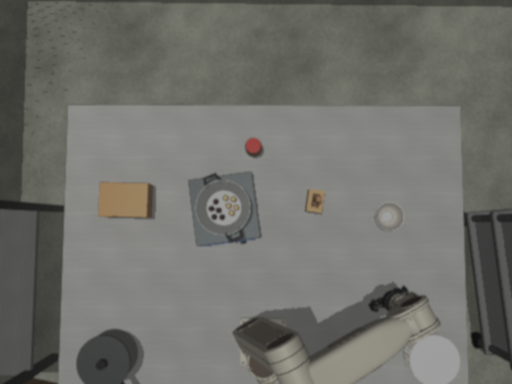

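View pics/s0.png

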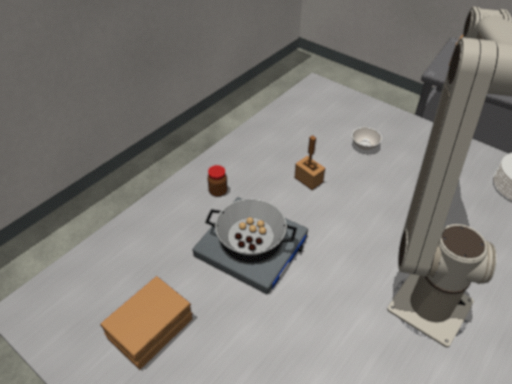

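Top view (up = +x, left = +y): pan at about (223,208), holder (315,201), jar (253,147), bowl (388,216), boxes (125,200). Side view: pan (251,230), holder (310,172), grip top (312,138). Next I zoom in and measure.

Run:
```python
from h import *
a=cam('top');b=cam('side')
z=lambda c,x,y,w,h,s:cv2.resize(c['pixels'][y:y+h,x:x+w],None,fx=s,fy=s,interpolation=cv2.INTER_CUBIC)
A=z(a,185,165,150,90,5);A=A[:, :750]
T1=z(b,190,125,150,165,5)
o=np.zeros((600,800,3),np.uint8)
A=z(a,180,160,160,100,5)[:300*2]
B=z(b,190,130,140,130,0)if 0 else None
p=z(a,180,165,90,85,4.4);q=z(a,295,180,40,40,8);r=z(b,285,130,45,62,8)[:,:360]
o[:p.shape[0],:p.shape[1]]=p
o[:320,400:720]=q
s=z(b,285,130,45,62,4.4);o[325:325+s.shape[0],400:400+s.shape[1]]=s
cv2.imwrite('pics/z.png',o[...,::-1])
for n,P in dict(pan=(223,208,.06),hold=(315,201,.075),jar=(253,147,.1),bowl=(388,216,.05),box=(125,200,.09)).items(): print(n,onz(a,*P).round(3))
# orange/bamboo & nut masks
for n,c in(('top',a),('side',b)):
    h=cv2.cvtColor(c['pixels'],cv2.COLOR_RGB2HSV)
    m=((h[...,0]>4)&(h[...,0]<22)&(h[...,1]>110)&(h[...,2]>40)).astype(np.uint8)
    k,l,st,ce=cv2.connectedComponentsWithStats(m)
    for i in range(1,k):
        if st[i,4]>5: print(n,st[i],ce[i].round(1))
```

```text
pan [0.551 0.166 0.06 ]
hold [ 0.58  -0.213  0.075]
jar [0.799 0.042 0.1  ]
bowl [ 0.52  -0.517  0.05 ]
box [0.581 0.563 0.09 ]
side [296 137  28  52 689] [309.4 169.2]
side [209 176  18  20 275] [217.4 185.7]
side [248 219   4   4  13] [249.6 220.6]
side [259 223   5   7  16] [260.8 225.6]
side [240 224   5   4  14] [242.  225.5]
side [251 228   4   3   8] [252.2 229.4]
side [260 231   4   2   7] [261.7 231.4]
side [236 234   5   4  12] [237.8 235.6]
side [247 238   4   4  12] [248.9 239.3]
side [257 239   4   4  13] [258.4 240.8]
side [239 242   5   4  13] [240.8 243.7]
side [250 245   4   4  12] [251.4 246.7]
side [ 101  277   90   91 4455] [147.2 321.3]
```

View pics/z.png

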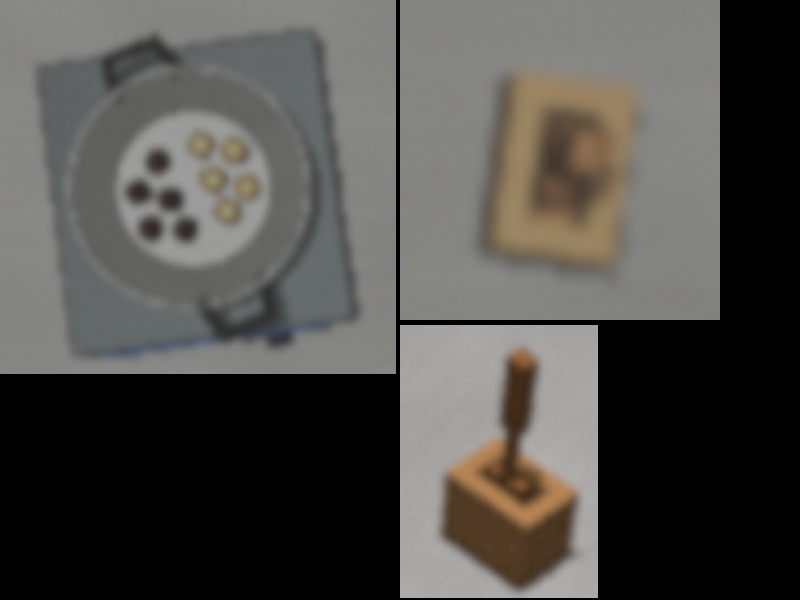

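Chestnuts lie on the pan's left (world +y) and walnuts on the right, with a clear channel between them along the handle line (yaw about 22°). The holder's x axis is at about -7°. I move above the holder and turn the jaws across the grip's 18 mm.

Call:
{"name": "play_rows", "arguments": {"motion": [{"translation": [0, 0, -6], "roll": -7, "fingers": -1}, {"translation": [0, -4, -9], "roll": -14, "fingers": -1}, {"translation": [-1, -8, -10], "roll": -21, "fingers": -1}, {"translation": [-1.5, -12, -10], "roll": -28, "fingers": -1}, {"translation": [-2, -16, -10], "roll": -35, "fingers": -1}, {"translation": [-2.5, -20, -10], "roll": -42, "fingers": -1}, {"translation": [-3, -24, -10], "roll": -49, "fingers": -1}, {"translation": [-3.5, -28, -10], "roll": -56, "fingers": -1}, {"translation": [-4, -31, -10], "roll": -63, "fingers": -1}, {"translation": [-4, -33, -10], "roll": -70, "fingers": -1}, {"translation": [-4.3, -35, -10], "roll": -77, "fingers": -1}, {"translation": [-4.5, -37, -10], "roll": -84, "fingers": -1}, {"translation": [-4.8, -39, -10], "roll": -91, "fingers": -1}, {"translation": [-4.8, -42, -10], "roll": -98, "fingers": -1}, {"translation": [-4.8, -42, -10], "roll": -105, "fingers": -1}, {"translation": [-4.8, -42, -10], "roll": -112, "fingers": -1}, {"translation": [-4.8, -42, -10], "roll": -119, "fingers": -1}, {"translation": [-4.8, -42, -10], "roll": -126, "fingers": -1}, {"translation": [-4.8, -42, -10], "roll": -133, "fingers": -1}, {"translation": [-4.8, -42, -10], "roll": -140, "fingers": -1}]}}

```text
clock: 1.87
eef_pos: [0.5789, -0.2134, 0.3448]
tool_rot: [0.781, 0.624, -0.0, -0.0]
ft_force: [0.8, 0.9, 0.1]
grip_width: 0.0857
```

Run:
```python
from h import *
c=cam('wrist','w1.png');o=bot.get_obs()
print(o['joint_pos'].round(3),o['eef_pos'].round(4),o['tool_rot'].round(3),o['clock'])
print(ray(c,256,192)); print(proj(c,[.58,-.213,.075]))
```

```text
[-0.353  0.486  0.616  1.702  0.    -0.134] [ 0.5789 -0.2134  0.3448] [ 0.78   0.625 -0.    -0.   ] 1.9167
(array([ 0.51117929, -0.19674514,  0.47312046]), array([ 0.25451479, -0.04252503, -0.96613345]))
[251.47558004 168.53368823]
```

View pics/w1.png

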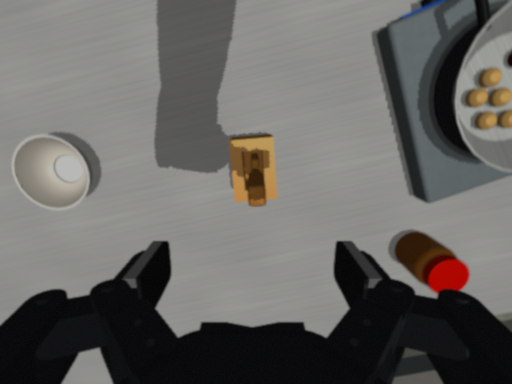

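Wrist view shows the holder at (253,168), upper edge at row 137 and lower edge at row 202, with the paddle's grip top at about (257,200). Pan on the right, jar at lower right.

Run:
```python
from h import *
w=cam('wrist');t=cam('top');s=cam('side')
h=cv2.cvtColor(w['pixels'],cv2.COLOR_RGB2HSV)
m=((h[...,0]>4)&(h[...,0]<22)&(h[...,1]>100)&(h[...,2]>40)).astype(np.uint8)
m[:, 300:]=0
k,l,st,ce=cv2.connectedComponentsWithStats(m);i=1+np.argmax(st[1:,4]);print(st[i])
cv2.imwrite('pics/zw.png',cv2.resize(w['pixels'][125:215,210:300],None,fx=6.6,fy=6.6,interpolation=cv2.INTER_CUBIC)[...,::-1])
for n,P in dict(TL=(230,139),TR=(272,136),BL=(235,202),BR=(277,199)).items(): print(n,onz(w,*P,.075).round(4))
# grip top: wrist, side, top pixels
print('top s/t',two(s,(312.7,136.8),t,(318.1,198.75)))
print('top s/w',two(s,(312.7,136.8),w,(257,201)))
for z in (.13,.2): print(z,proj(w,[.58,-.213,z]),proj(s,[.58,-.213,z]))
```

```text
[ 229  135   48   71 2865]
TL [ 0.5321 -0.2335  0.075 ]
TR [ 0.541  -0.1746  0.075 ]
BL [ 0.6244 -0.2485  0.075 ]
BR [ 0.6336 -0.1856  0.075 ]
top s/t (array([ 0.58305638, -0.20967546,  0.20977467]), np.float64(0.0007361905445983709))
top s/w (array([ 0.58704862, -0.21022685,  0.20907552]), np.float64(0.005986324728273698))
0.13 [251.43009366 176.15647812] [311.96883284 154.18907072]
0.2 [251.31945573 190.00153936] [313.8204501  138.90285361]
```

View pics/zw.png

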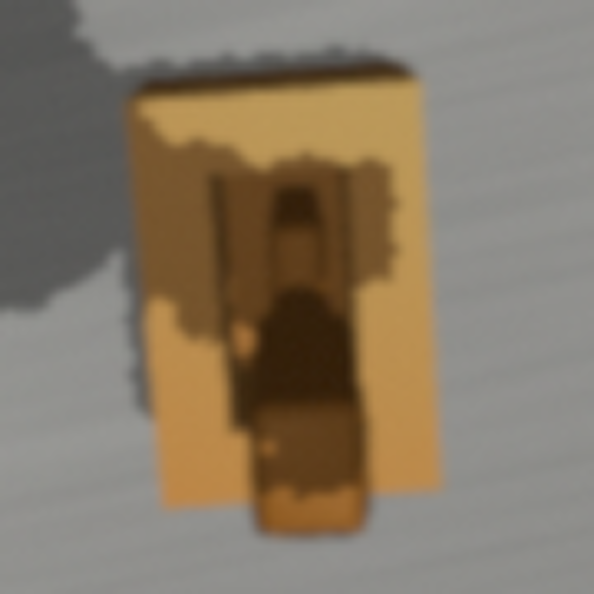

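Holder: centre (0.583, -0.2105), 92–93 by 60–64 mm, yaw -8°. Grip top: (0.585, -0.209, 0.209), which matches 8 + 200 mm, so the paddle stands almost upright. I descend and grip.

Call:
{"name": "play_rows", "arguments": {"motion": [{"translation": [0.55, 0.5, 3], "roll": -4.6, "fingers": -1}, {"translation": [0.55, 0.5, 6], "roll": -4.6, "fingers": -1}, {"translation": [0.55, 0.5, 9], "roll": -4.6, "fingers": -1}, {"translation": [0.55, 0.5, 12], "roll": -4.6, "fingers": -1}, {"translation": [0.55, 0.5, 15], "roll": -4.6, "fingers": -1}, {"translation": [0.55, 0.5, 17.7], "roll": -4.6, "fingers": -1}, {"translation": [0.55, 0.5, 17.7], "roll": -4.6, "fingers": -1}, {"translation": [0.55, 0.5, 17.7], "roll": -4.6, "fingers": 1}, {"translation": [0.55, 0.5, 17.7], "roll": -4.6, "fingers": 1}, {"translation": [0.55, 0.5, 17.7], "roll": -4.6, "fingers": 1}, {"translation": [0.55, 0.5, 17.7], "roll": -4.6, "fingers": 1}, {"translation": [0.55, 0.5, 17.7], "roll": -4.6, "fingers": 1}, {"translation": [0.55, 0.5, 17.7], "roll": -4.6, "fingers": 1}, {"translation": [0.55, 0.5, 17.7], "roll": -4.6, "fingers": 1}, {"translation": [0.55, 0.5, 17.7], "roll": -4.6, "fingers": 1}, {"translation": [0.55, 0.5, 17.7], "roll": -4.6, "fingers": 1}]}}

```text
clock: 3.4
eef_pos: [0.5859, -0.2096, 0.17]
tool_rot: [0.758, 0.652, 0.001, 0.001]
ft_force: [-0.5, -0.9, 6.0]
grip_width: 0.0174
```

Grip width is 17.4 mm, so the grip is held. I lift and carry it towards the pan's near end.

Call:
{"name": "play_rows", "arguments": {"motion": [{"translation": [0, 0, -3.5], "roll": 0, "fingers": 1}, {"translation": [0, 0, -7], "roll": 0, "fingers": 1}, {"translation": [0, 0, -10.5], "roll": 0, "fingers": 1}, {"translation": [0, 0, -14], "roll": 0, "fingers": 1}, {"translation": [1, -1, -16], "roll": -2, "fingers": 1}, {"translation": [4, -2.5, -16], "roll": -5, "fingers": 1}, {"translation": [7, -4, -16], "roll": -8, "fingers": 1}, {"translation": [10, -5.5, -16], "roll": -11, "fingers": 1}, {"translation": [13, -7, -16], "roll": -14, "fingers": 1}, {"translation": [16, -8.5, -16], "roll": -17, "fingers": 1}, {"translation": [19, -10, -16], "roll": -20, "fingers": 1}, {"translation": [22, -11, -16], "roll": -23, "fingers": 1}, {"translation": [25, -12, -16], "roll": -25, "fingers": 1}, {"translation": [28, -13, -16], "roll": -27, "fingers": 1}, {"translation": [31, -13.8, -16], "roll": -29, "fingers": 1}, {"translation": [33.8, -13.8, -16], "roll": -30, "fingers": 1}, {"translation": [33.8, -13.8, -16], "roll": -30, "fingers": 1}]}}

```text
clock: 4.82
eef_pos: [0.4984, 0.1499, 0.3276]
tool_rot: [0.561, 0.828, 0.001, -0.001]
ft_force: [0.2, 0.3, -0.7]
grip_width: 0.0178
```

Run:
```python
from h import *
c=cam('wrist','w2.png');t=cam('top');s=cam('side','s2.png');o=bot.get_obs()
print(o['joint_pos'].round(3),o['eef_pos'].round(4),o['tool_rot'].round(3),o['clock'],o['grip_width'])
im=np.vstack([c['pixels'],cv2.resize(s['pixels'][90:270,160:360],None,fx=2,fy=2)[:210] if 0 else c['pixels'][:0]])
big=np.zeros((384,800,3),np.uint8);big[:,:512]=c['pixels'];q=cv2.resize(s['pixels'][90:282,180:324],None,fx=2,fy=2);big[:,512:]=q
cv2.imwrite('pics/w2b.png',big[...,::-1])
for P in((223.4,207.5,.11),(223.9,207.7,.055)):print(onz(t,*P))
for P in((180+142/4.4,165+62/4.4,.095),(180+240/4.4,165+310/4.4,.095)):print(onz(t,*P))
```

```text
[ 0.284  0.263  0.247  1.556 -0.    -0.091] [0.4984 0.1455 0.3278] [ 0.563  0.827 -0.001 -0.   ] 4.9667 0.01717866613202337
[0.55128143 0.1601912  0.11      ]
[0.55208749 0.16253259 0.055     ]
[0.66740056 0.2078205  0.095     ]
[0.43895977 0.11534666 0.095     ]
```

View pics/w2b.png

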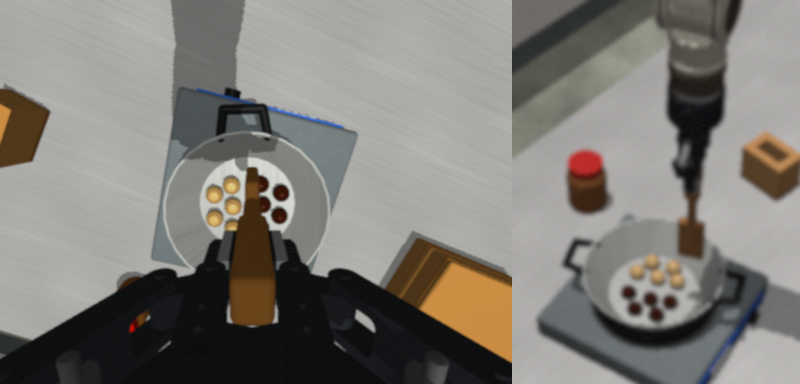

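Pan centre is (0.552, 0.1615) and the handle line is at yaw 22°, so tool x = -pan x and tool y = pan y. Next I lower the blade into the near end of the free channel.

Call:
{"name": "play_rows", "arguments": {"motion": [{"translation": [-0.5, 1.0, 0], "roll": 0, "fingers": 1}, {"translation": [-0.5, 1.0, 2], "roll": 0, "fingers": 1}, {"translation": [-0.5, 1.0, 4], "roll": 0, "fingers": 1}, {"translation": [-0.5, 1.0, 6], "roll": 0, "fingers": 1}, {"translation": [-0.5, 1.0, 8], "roll": 0, "fingers": 1}, {"translation": [-0.5, 1.0, 9], "roll": 0, "fingers": 1}, {"translation": [-0.5, 1.0, 9.7], "roll": 0, "fingers": 1}, {"translation": [-0.5, 1.0, 10.2], "roll": 0, "fingers": 1}, {"translation": [-0.5, 1.0, 10.5], "roll": 0, "fingers": 1}, {"translation": [-0.5, 1.0, 10.5], "roll": 0, "fingers": 1}, {"translation": [-0.5, 1.0, 10.5], "roll": 0, "fingers": 1}]}}

```text
clock: 5.88
eef_pos: [0.5104, 0.1446, 0.2241]
tool_rot: [0.563, 0.826, 0.001, 0.0]
ft_force: [0.2, 0.1, -0.4]
grip_width: 0.0173
```

Run:
```python
from h import *
c=cam('wrist');s=cam('side');o=bot.get_obs()
print(o['eef_pos'].round(4),o['ft_force'].round(1),o['clock'])
big=np.zeros((384,800,3),np.uint8);big[:,:512]=c['pixels'];q=cv2.resize(s['pixels'][170:290,200:290],None,fx=3.2,fy=3.2);big[:,512:]=q[:384,:288]
cv2.imwrite('pics/w3.png',big[...,::-1])
```

```text
[0.5104 0.1447 0.2242] [-0.2 -0.4 -0.3] 5.9833
```

View pics/w3.png

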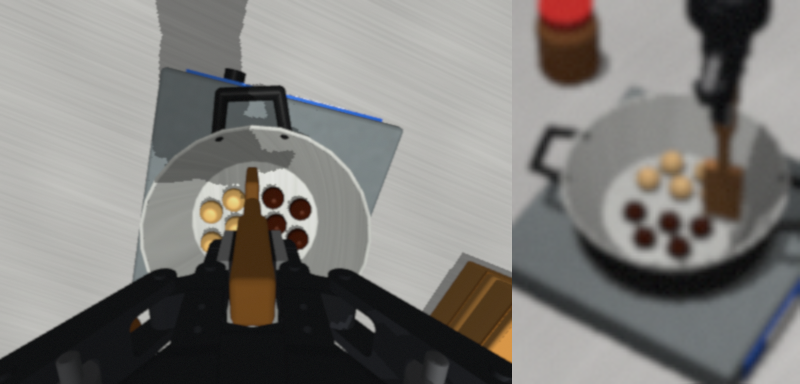

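The blade is in the channel at pan (0, -45 mm), its end about 12 mm above the foot, with no nuts disturbed and no force. Next comes a slow clockwise sweep at 45 mm radius, blade kept radial.

Call:
{"name": "play_rows", "arguments": {"motion": [{"translation": [0.39, 0.02, 0.2], "roll": 5, "fingers": 1}, {"translation": [0.78, 0.07, 0.2], "roll": 10, "fingers": 1}, {"translation": [1.16, 0.15, 0.2], "roll": 15, "fingers": 1}, {"translation": [1.54, 0.27, 0.2], "roll": 20, "fingers": 1}, {"translation": [1.9, 0.42, 0.2], "roll": 25, "fingers": 1}, {"translation": [2.25, 0.6, 0.2], "roll": 30, "fingers": 1}, {"translation": [2.58, 0.81, 0.2], "roll": 35, "fingers": 1}, {"translation": [2.89, 1.05, 0.2], "roll": 40, "fingers": 1}, {"translation": [3.18, 1.32, 0.2], "roll": 45, "fingers": 1}, {"translation": [3.45, 1.61, 0.2], "roll": 50, "fingers": 1}, {"translation": [3.69, 1.92, 0.2], "roll": 55, "fingers": 1}, {"translation": [3.9, 2.25, 0.2], "roll": 60, "fingers": 1}, {"translation": [4.08, 2.6, 0.2], "roll": 65, "fingers": 1}, {"translation": [4.23, 2.96, 0.2], "roll": 70, "fingers": 1}, {"translation": [4.35, 3.34, 0.2], "roll": 75, "fingers": 1}, {"translation": [4.43, 3.72, 0.2], "roll": 80, "fingers": 1}, {"translation": [4.48, 4.11, 0.2], "roll": 85, "fingers": 1}, {"translation": [4.5, 4.5, 0.2], "roll": 90, "fingers": 1}, {"translation": [4.48, 4.89, 0.2], "roll": 95, "fingers": 1}, {"translation": [4.43, 5.28, 0.2], "roll": 100, "fingers": 1}]}}

```text
clock: 7.65
eef_pos: [0.5432, 0.2054, 0.222]
tool_rot: [0.995, 0.098, 0.0, -0.0]
ft_force: [-0.2, -0.2, -0.4]
grip_width: 0.0172
```

```bash
cat > look.py <<'E'
from h import *
import sys
def nuts(f):
    t=cam('top');s=cam('side');w=cam('wrist');o=bot.get_obs()
    print(o['eef_pos'].round(4),o['tool_rot'].round(3),o['ft_force'].round(1),o['clock'],o['grip_width'].round(4))
    big=np.zeros((600,800,3),np.uint8)
    big[:340,:360]=cv2.resize(t['pixels'][165:250,180:270],None,fx=4,fy=4,interpolation=cv2.INTER_CUBIC)
    big[:340,380:800]=cv2.resize(s['pixels'][190:275,200:305],None,fx=4,fy=4,interpolation=cv2.INTER_CUBIC)
    big[345:600,:340]=cv2.resize(w['pixels'],(340,255))
    # pan-frame estimate in the side view: centres 11 mm above floor
    h=cv2.cvtColor(s['pixels'],cv2.COLOR_RGB2HSV)
    C=np.array([.552,.1615]);X=np.array([.375,-.927]);Y=np.array([.927,.375])
    for nm,c in(('side',s),('top',t)):
        h=cv2.cvtColor(c['pixels'],cv2.COLOR_RGB2HSV);g=c['pixels'].max(2)
        e=np.array([[onz(c,u,v,.066)[:2] for u in range(512)] for v in range(384)])-C
        inside=(e**2).sum(2)<.085**2
        for k,m in(('dark',(g<75)),('tan',(h[...,1]>70)&(g>110))):
            n,l,st,ce=cv2.connectedComponentsWithStats((m&inside).astype(np.uint8),connectivity=4)
            for i in range(1,n):
                if st[i,4]>5:
                    p=onz(c,*ce[i],.066)[:2]-C;print(nm,k,st[i,4],(1e3*np.array([p@X,p@Y])).round())
    # handle line (pan y axis) drawn at nut height
    for c,ox,(x0,y0) in((t,0,(180,165)),(s,380,(200,190))):
        P=[tuple((((proj(c,[*(C+k*Y),.066])-(x0,y0))*4)+(ox,0)).astype(int)) for k in(-.07,.07)]
        cv2.line(big,*[tuple(map(int,q)) for q in P],(0,255,0),1)
    cv2.imwrite('pics/'+f,big[...,::-1])
nuts(sys.argv[1])
E
python3 look.py l1.png
```

```text
Traceback (most recent call last):
  File "look.py", line 27, in <module>
    nuts(sys.argv[1])
    ~~~~^^^^^^^^^^^^^
  File "look.py", line 5, in nuts
    print(o['eef_pos'].round(4),o['tool_rot'].round(3),o['ft_force'].round(1),o['clock'],o['grip_width'].round(4))
                                                                                         ^^^^^^^^^^^^^^^^^^^^^
AttributeError: 'float' object has no attribute 'round'
```

```bash
sed -i "s/o\['grip_width'\].round(4)/o['grip_width']/" look.py; python3 look.py l1.png
```

```text
[0.5427 0.205  0.2215] [ 0.995  0.101  0.    -0.   ] [ 0.7 -1.  -1.3] 7.95 0.017726311771203117
side dark 277 [-21.  29.]
side tan 75 [35. 14.]
side tan 24 [ 48. -16.]
side tan 37 [11. 36.]
side tan 28 [ 25. -29.]
top dark 132 [-30.  26.]
top dark 52 [ 12. -75.]
top tan 9 [21. 37.]
top tan 11 [47. 20.]
top tan 7 [20.  2.]
```

View pics/l1.png

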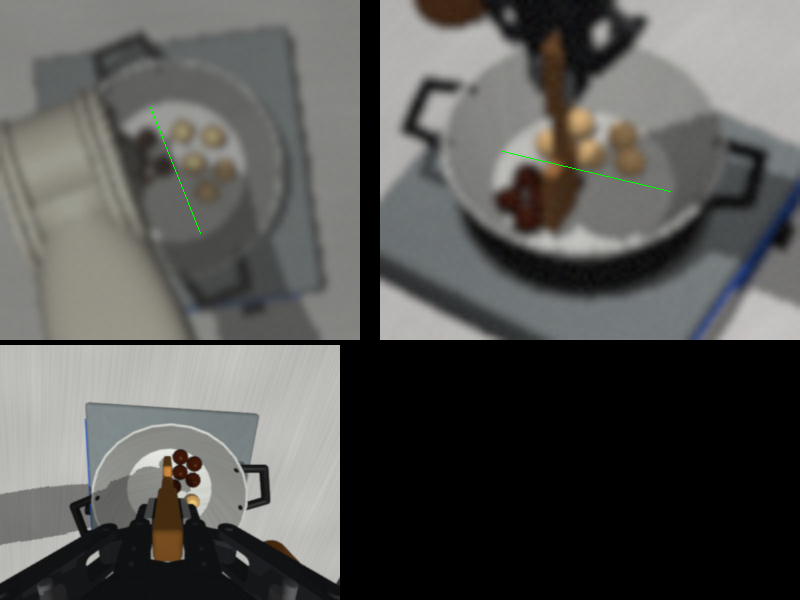

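The first sweep packed all five chestnuts into the far part of their own half; the walnuts haven't moved and the near left side is empty. I continue the sweep 45° to push the leading chestnuts across the line.

Call:
{"name": "play_rows", "arguments": {"motion": [{"translation": [0.39, 0.02, 0], "roll": 5, "fingers": 1}, {"translation": [0.78, 0.07, 0], "roll": 10, "fingers": 1}, {"translation": [1.16, 0.15, 0], "roll": 15, "fingers": 1}, {"translation": [1.54, 0.27, 0], "roll": 20, "fingers": 1}, {"translation": [1.9, 0.42, 0], "roll": 25, "fingers": 1}, {"translation": [2.25, 0.6, 0], "roll": 30, "fingers": 1}, {"translation": [2.58, 0.81, 0], "roll": 35, "fingers": 1}, {"translation": [2.89, 1.05, 0], "roll": 40, "fingers": 1}, {"translation": [3.18, 1.32, 0], "roll": 45, "fingers": 1}, {"translation": [3.18, 1.32, 0], "roll": 45, "fingers": 1}]}}

```text
clock: 8.78
eef_pos: [0.5769, 0.1981, 0.2213]
tool_rot: [0.957, -0.289, 0.0, 0.0]
ft_force: [-0.2, -0.7, -0.7]
grip_width: 0.0171
```

```bash
python3 look.py l2.png
```

```text
[0.5764 0.1984 0.2214] [ 0.958 -0.287 -0.    -0.   ] [-0.2 -0.4 -1.3] 8.9333 0.01760073951816498
side dark 237 [-4. 42.]
side tan 84 [40. 14.]
side tan 58 [ 37. -22.]
side tan 12 [22. 67.]
top dark 164 [-3. 46.]
top dark 50 [ 35. -67.]
```

View pics/l2.png

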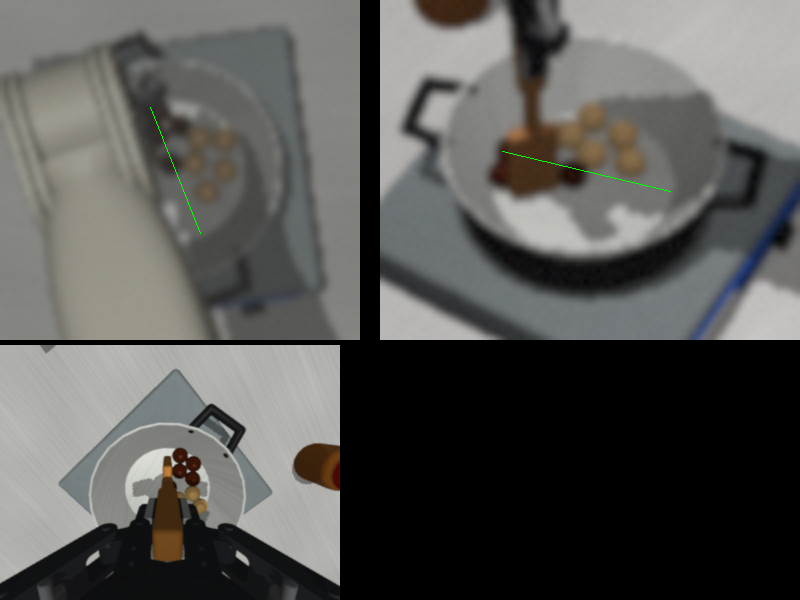

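Two chestnuts are now at or over the line and the walnuts are still all on their own side. I push 20° further, back off, lift clear and swing aside for an unobstructed look.

Call:
{"name": "play_rows", "arguments": {"motion": [{"translation": [0.39, 0.02, 0], "roll": 5, "fingers": 1}, {"translation": [0.78, 0.07, 0], "roll": 10, "fingers": 1}, {"translation": [1.16, 0.15, 0], "roll": 15, "fingers": 1}, {"translation": [1.54, 0.27, 0], "roll": 20, "fingers": 1}, {"translation": [1.54, 0.27, 0], "roll": 20, "fingers": 1}, {"translation": [0.78, 0.07, 0], "roll": 13, "fingers": 1}, {"translation": [0, 0, 0], "roll": 6, "fingers": 1}, {"translation": [-0.4, 0.07, 0], "roll": -1, "fingers": 1}, {"translation": [-0.4, 0.07, -3], "roll": -1, "fingers": 1}, {"translation": [-0.4, 0.07, -6], "roll": -1, "fingers": 1}, {"translation": [-0.4, 0.07, -9.5], "roll": -1, "fingers": 1}, {"translation": [0, 3, -10], "roll": -1, "fingers": 1}, {"translation": [1, 7, -10], "roll": -1, "fingers": 1}, {"translation": [2, 11, -10], "roll": -1, "fingers": 1}, {"translation": [4, 14.5, -10], "roll": -1, "fingers": 1}, {"translation": [6, 18, -10], "roll": -1, "fingers": 1}, {"translation": [8, 21, -10], "roll": -1, "fingers": 1}, {"translation": [9, 23.5, -10], "roll": -1, "fingers": 1}, {"translation": [9, 23.5, -10], "roll": -1, "fingers": 1}]}}

```text
clock: 10.52
eef_pos: [0.5206, -0.0515, 0.3217]
tool_rot: [0.96, -0.281, 0.0, 0.001]
ft_force: [0.1, 0.1, -0.7]
grip_width: 0.0171
```

```bash
python3 look.py l3.png
```

```text
[ 0.5216 -0.047   0.3215] [ 0.96  -0.279  0.    -0.   ] [-0.   0.1 -1.5] 10.6667 0.017159802262406407
side dark 130 [16. 51.]
side dark 25 [-4. -1.]
side tan 211 [ 36. -10.]
top dark 87 [19. 51.]
top dark 13 [-3. -2.]
top tan 16 [36. 10.]
top tan 32 [53. -7.]
top tan 31 [ 20. -23.]
```

View pics/l3.png

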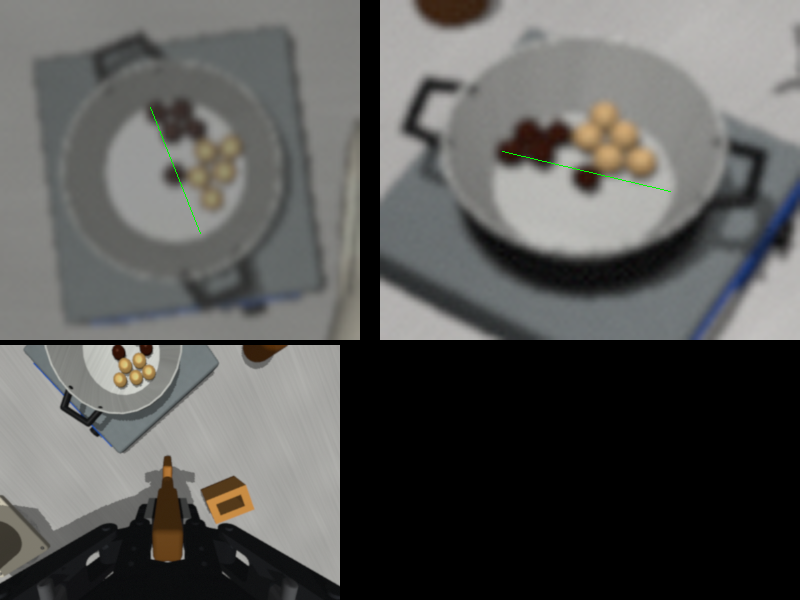

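Clear view. In pan-frame mm:
- Chestnuts: (6,61), (29,57), (13,39), (34,30), (-4,-3).
- Walnuts: (37,8), (61,1), (18,-14), (46,-19), (23,-40).

The left side is empty. I'll enter at pan (-40, 18.5) and slide edge-first along y=18.5, between the two groups. From there I'll nudge the chestnuts back counter-clockwise, then sweep the walnuts clockwise into the empty half.

Call:
{"name": "play_rows", "arguments": {"motion": [{"translation": [-1.2, -2.6, 0], "roll": -7, "fingers": 1}, {"translation": [-2.4, -5.2, 0], "roll": -14, "fingers": 1}, {"translation": [-3.6, -7.8, 0], "roll": -21, "fingers": 1}, {"translation": [-4.8, -10.4, 0], "roll": -28, "fingers": 1}, {"translation": [-6, -13, 0], "roll": -35, "fingers": 1}, {"translation": [-7.2, -15.6, 0], "roll": -42, "fingers": 1}, {"translation": [-8.4, -18, 0], "roll": -49, "fingers": 1}, {"translation": [-9.6, -20.5, 0], "roll": -54.4, "fingers": 1}, {"translation": [-10.8, -23.05, 0], "roll": -54.4, "fingers": 1}, {"translation": [-10.8, -23.05, 0], "roll": -54.4, "fingers": 1}, {"translation": [-10.8, -23.05, 2.5], "roll": -54.4, "fingers": 1}, {"translation": [-10.8, -23.05, 5], "roll": -54.4, "fingers": 1}, {"translation": [-10.8, -23.05, 7.5], "roll": -54.4, "fingers": 1}, {"translation": [-10.8, -23.05, 9], "roll": -54.4, "fingers": 1}, {"translation": [-10.8, -23.05, 10], "roll": -54.4, "fingers": 1}, {"translation": [-10.8, -23.05, 10], "roll": -54.4, "fingers": 1}, {"translation": [-10.8, -23.05, 10], "roll": -54.4, "fingers": 1}]}}

```text
clock: 12.08
eef_pos: [0.5544, 0.2059, 0.2214]
tool_rot: [0.982, 0.19, -0.0, 0.0]
ft_force: [0.0, -0.8, -0.4]
grip_width: 0.0176
```

Run:
```python
from h import *
o=bot.get_obs();C=np.array([.552,.1615]);X=np.array([.375,-.927]);Y=np.array([.927,.375])
p=o['eef_pos'][:2]-C;q=o['tool_rot'];print(p@X,p@Y,o['eef_pos'][2],2*np.degrees(np.arctan2(q[1],q[0])),o['joint_pos'].round(2),o['ft_force'])
```

```text
-0.04021951330477944 0.01888809289124617 0.2214380554788553 21.949866402617616 [0.36 0.43 0.22 1.36 0.   1.54] [ 0.04899309 -0.78951204 -0.36196922]
```

Call:
{"name": "play_rows", "arguments": {"motion": [{"translation": [0, 0.5, 0], "roll": 0, "fingers": 1}, {"translation": [0, 1.0, 0], "roll": 0, "fingers": 1}, {"translation": [0, 1.5, 0], "roll": 0, "fingers": 1}, {"translation": [0, 2.0, 0], "roll": 0, "fingers": 1}, {"translation": [0, 2.5, 0], "roll": 0, "fingers": 1}, {"translation": [0, 3.0, 0], "roll": 0, "fingers": 1}, {"translation": [0, 3.5, 0], "roll": 0, "fingers": 1}, {"translation": [0, 4.0, 0], "roll": 0, "fingers": 1}, {"translation": [0, 4.5, 0], "roll": 0, "fingers": 1}, {"translation": [0, 5.0, 0], "roll": 0, "fingers": 1}, {"translation": [0, 5.5, 0], "roll": 0, "fingers": 1}, {"translation": [0, 6.0, 0], "roll": 0, "fingers": 1}, {"translation": [0, 6.5, 0], "roll": 0, "fingers": 1}, {"translation": [0, 7.0, 0], "roll": 0, "fingers": 1}, {"translation": [0, 7.5, 0], "roll": 0, "fingers": 1}, {"translation": [0, 8.0, 0], "roll": -6, "fingers": 1}, {"translation": [0, 8.2, 0], "roll": -13, "fingers": 1}, {"translation": [0, 8.2, 0], "roll": -20, "fingers": 1}, {"translation": [0.35, 7.9, 0], "roll": -27, "fingers": 1}, {"translation": [0.75, 7.65, 0], "roll": -34, "fingers": 1}]}}

```text
clock: 13.75
eef_pos: [0.5901, 0.1365, 0.2213]
tool_rot: [0.882, 0.471, -0.0, 0.0]
ft_force: [-0.3, 0.0, -0.3]
grip_width: 0.0172
```

```bash
python3 look.py l4.png;  python3 - <<'E'
from h import *
o=bot.get_obs();C=np.array([.552,.1615]);X=np.array([.375,-.927]);Y=np.array([.927,.375])
p=o['eef_pos'][:2]-C;q=o['tool_rot'];print(p@X,p@Y,2*np.degrees(np.arctan2(q[1],q[0])))
E
```

```text
[0.5903 0.1369 0.2212] [ 0.884  0.467 -0.     0.   ] [ 0.1  0.2 -1.2] 13.9 0.017172600781291292
side dark 177 [20. 47.]
side dark 23 [-5. -2.]
side tan 20 [ 76. -18.]
side tan 27 [63.  2.]
side tan 128 [ 27. -25.]
top dark 48 [66. -5.]
top dark 11 [ 53. -59.]
0.037129324404346284 0.02625226597596867 55.70780940103202
```

The blade is between the groups and the chestnut cluster has been nudged. Next: sweep the walnuts clockwise into the empty half.

Call:
{"name": "play_rows", "arguments": {"motion": [{"translation": [-0.39, -0.02, 0], "roll": 5, "fingers": 1}, {"translation": [-0.78, -0.07, 0], "roll": 10, "fingers": 1}, {"translation": [-1.16, -0.15, 0], "roll": 15, "fingers": 1}, {"translation": [-1.54, -0.27, 0], "roll": 20, "fingers": 1}, {"translation": [-1.9, -0.42, 0], "roll": 25, "fingers": 1}, {"translation": [-2.25, -0.6, 0], "roll": 30, "fingers": 1}, {"translation": [-2.58, -0.81, 0], "roll": 35, "fingers": 1}, {"translation": [-2.89, -1.05, 0], "roll": 40, "fingers": 1}, {"translation": [-3.18, -1.32, 0], "roll": 45, "fingers": 1}, {"translation": [-3.45, -1.61, 0], "roll": 50, "fingers": 1}, {"translation": [-3.69, -1.92, 0], "roll": 55, "fingers": 1}, {"translation": [-3.9, -2.25, 0], "roll": 60, "fingers": 1}, {"translation": [-4.08, -2.6, 0], "roll": 65, "fingers": 1}, {"translation": [-4.23, -2.96, 0], "roll": 70, "fingers": 1}, {"translation": [-4.35, -3.34, 0], "roll": 75, "fingers": 1}, {"translation": [-4.43, -3.72, 0], "roll": 80, "fingers": 1}, {"translation": [-4.43, -3.72, 0], "roll": 80, "fingers": 1}]}}

```text
clock: 15.32
eef_pos: [0.5338, 0.1211, 0.2215]
tool_rot: [0.977, -0.211, -0.0, 0.0]
ft_force: [-0.0, 0.2, -1.0]
grip_width: 0.017
```

```bash
python3 look.py l5.png;  python3 - <<'E'
from h import *
o=bot.get_obs();C=np.array([.552,.1615]);X=np.array([.375,-.927]);Y=np.array([.927,.375])
p=o['eef_pos'][:2]-C;q=o['tool_rot'];print(p@X,p@Y,2*np.degrees(np.arctan2(q[1],q[0])),o['joint_pos'].round(2))
E
```

```text
[0.5346 0.121  0.2214] [ 0.978 -0.209  0.     0.   ] [ 0.7 -1.2 -0.5] 15.4667 0.017119258711266388
side dark 103 [ 54. -27.]
side dark 125 [ 8. 54.]
side dark 24 [-15.   5.]
side tan 11 [77. -7.]
side tan 225 [  6. -40.]
top dark 40 [ 5. 65.]
top dark 10 [68. 15.]
top dark 6 [ 74. -36.]
top dark 23 [ 58. -51.]
0.030994962923909006 -0.03130214963511267 -24.11012197635419 [ 0.22  0.35  0.09  1.31 -0.    2.21]
```

View pics/l5.png

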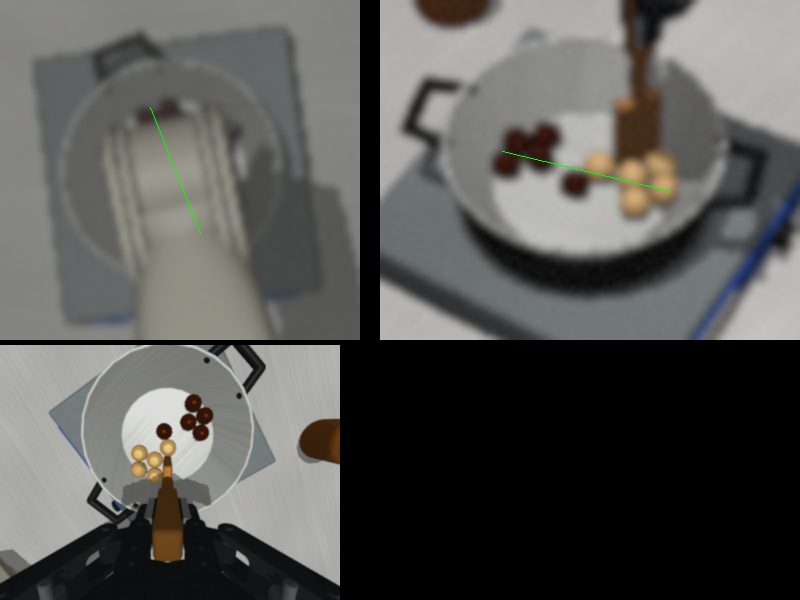

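The wrist view shows everything: walnuts gathered at the near end around the line, four chestnuts at the far end around the line, one chestnut left of centre. I measure all of them from the wrist camera.

```bash
cat > wn.py <<'E'
from h import *
def wn(name,z=.066,dk=80):
    c=cam(name);g=c['pixels'].max(2);h=cv2.cvtColor(c['pixels'],cv2.COLOR_RGB2HSV)
    C=np.array([.552,.1615]);X=np.array([.375,-.927]);Y=np.array([.927,.375])
    ins=np.zeros(g.shape,np.uint8)
    poly=np.array([proj(c,[C[0]+.08*np.cos(a),C[1]+.08*np.sin(a),z]) for a in np.linspace(0,6.28,60)],np.int32)
    cv2.fillPoly(ins,[poly],1)
    for k,m in(('dark',(g<dk)&(h[...,1]>60)),('tan',(h[...,1]>70)&(g>110))):
        m=(m&(ins>0)).astype(np.uint8)
        d=cv2.distanceTransform(m,cv2.DIST_L2,5)
        r=.013*np.array(c['intrinsics'])[0,0]/np.linalg.norm(ray(c,256,192)[0]-[*C,z])
        n,l,st,ce=cv2.connectedComponentsWithStats((d>.62*r).astype(np.uint8))
        for i in range(1,n):
            p=onz(c,*ce[i],z)[:2]-C;print(name,k,st[i,4],ce[i].round(),(1e3*np.array([p@X,p@Y])).round())
if __name__=='__main__':
    wn('wrist');wn('side')
E
python3 wn.py
```

```text
wrist dark 13 [252. 209.] [ 48. -50.]
wrist tan 67 [252. 154.] [ 7. -6.]
wrist tan 67 [209. 163.] [-19. -44.]
wrist tan 62 [232. 173.] [  5. -35.]
wrist tan 55 [209. 187.] [ -3. -64.]
wrist tan 47 [232. 196.] [ 22. -54.]
side dark 39 [264. 222.] [ 54. -27.]
side dark 22 [237. 227.] [11. 53.]
side tan 5 [255. 231.] [ 9. -9.]
side tan 83 [266. 235.] [  6. -48.]
```

Run:
```python
from h import *
c=cam('wrist');s=cam('side');C=np.array([.552,.1615]);X=np.array([.375,-.927]);Y=np.array([.927,.375])
f=lambda c,u,v:(lambda p:(1e3*np.array([p@X,p@Y])).round())(onz(c,u,v,.066)[:2]-C)
for u,v in((193,58),(205,70),(188,77),(201,88),(164,86)):print(f(c,u*1.506,v*1.506))
for u,v in((506,163),(517,141),(546,135),(541,157),(575,183)):print('s',f(s,200+(u-380)/4,190+v/4))
```

```text
[-11.  65.]
[14. 66.]
[ 3. 42.]
[28. 44.]
[-14.   8.]
s [-11.  63.]
s [14. 62.]
s [27. 42.]
s [ 3. 39.]
s [-14.   4.]
```

Chestnuts are already split, 2 clearly left and 2–3 right. Walnuts are at x = -19, -3, 5, 7 and 22, so one small 10° push is needed. Then I back off, lift clear and swing aside.

Call:
{"name": "play_rows", "arguments": {"motion": [{"translation": [-0.39, -0.02, 0], "roll": 5, "fingers": 1}, {"translation": [-0.78, -0.07, 0], "roll": 10, "fingers": 1}, {"translation": [-0.78, -0.07, 0], "roll": 10, "fingers": 1}, {"translation": [-0.39, -0.02, 0], "roll": 5, "fingers": 1}, {"translation": [0.39, -0.02, 0], "roll": -2, "fingers": 1}, {"translation": [1.0, -0.15, 0], "roll": -9, "fingers": 1}, {"translation": [1.5, -0.27, 0], "roll": -16, "fingers": 1}, {"translation": [1.5, -0.27, -1], "roll": -18, "fingers": 1}, {"translation": [1.5, -0.27, -4], "roll": -18, "fingers": 1}, {"translation": [1.5, -0.27, -7], "roll": -18, "fingers": 1}, {"translation": [1.5, -0.27, -10], "roll": -18, "fingers": 1}, {"translation": [2, 3, -10.5], "roll": -25, "fingers": 1}, {"translation": [3, 6.5, -10.5], "roll": -32, "fingers": 1}, {"translation": [4, 10, -10.5], "roll": -39, "fingers": 1}, {"translation": [5, 13.5, -10.5], "roll": -46, "fingers": 1}, {"translation": [5.5, 17, -10.5], "roll": -53, "fingers": 1}, {"translation": [5.5, 19.5, -10.5], "roll": -60, "fingers": 1}, {"translation": [5.5, 19.5, -10.5], "roll": -67, "fingers": 1}, {"translation": [5.5, 19.5, -10.5], "roll": -74, "fingers": 1}]}}

```text
clock: 17.25
eef_pos: [0.5045, -0.0813, 0.3266]
tool_rot: [0.908, 0.42, 0.0, 0.0]
ft_force: [0.4, -0.5, -1.0]
grip_width: 0.0175
```

```bash
cat > tn.py <<'E'
from h import *
# hough-free: local maxima of colour score smoothed at nut size, in enlarged views
def tn(n,k=8):
    c=cam(n);x0,y0,w,h=(180,165,90,85) if n=='top' else (200,190,105,85)
    im=cv2.resize(c['pixels'][y0:y0+h,x0:x0+w],None,fx=k,fy=k,interpolation=cv2.INTER_CUBIC).astype(float)
    C=np.array([.552,.1615]);X=np.array([.375,-.927]);Y=np.array([.927,.375])
    px=np.linalg.norm(proj(c,[*C,.066])-proj(c,[*(C+[0,.013]),.066]))*k
    tan=np.clip(im[...,0]-im[...,2]-20,0,None);dark=np.clip(95-im.max(2),0,None)
    for nm,s in(('dark',dark),('tan',tan)):
        g=cv2.GaussianBlur(s,(0,0),px*.45);mx=cv2.dilate(g,np.ones((int(px*1.1)|1,)*2))
        for v,u in zip(*np.where((g==mx)&(g>.3*g.max()))):
            p=onz(c,x0+(u+.5)/k-.5,y0+(v+.5)/k-.5,.066)[:2]-C
            if np.linalg.norm(p)<.075:print(n,nm,round(g[v,u]),(1e3*np.array([p@X,p@Y])).round())
if __name__=='__main__':
    tn('top');tn('side');o=bot.get_obs();q=o['tool_rot'];print(o['eef_pos'],2*np.degrees(np.arctan2(q[1],q[0])),o['clock'])
E
python3 tn.py; python3 look.py l6.png >/dev/null
```

```text
top dark 34 [14. 61.]
top dark 30 [-6. 64.]
top dark 24 [-12.   5.]
top tan 15 [ 7. -6.]
top tan 17 [  1. -39.]
top tan 15 [-23. -44.]
top tan 17 [ 14. -59.]
top tan 21 [-10. -65.]
side dark 47 [11. 55.]
side dark 34 [-15.   5.]
side tan 50 [10. -5.]
side tan 55 [ 14. -59.]
side tan 53 [  2. -38.]
side tan 56 [ -0. -62.]
side tan 56 [-18. -42.]
[ 0.50492901 -0.08003439  0.32643528] 49.378983689914655 17.35
```

Estimate: chestnuts x ≈ -13, -8, 3, 14, 28; walnuts -21, -10, 1, 8, 14. The smallest margin is a few mm, so I check the pan's centre and handle axis numerically.

Run:
```python
from h import *
C0=np.array([.552,.1615])
for n,z in(('top',.1),('side',.1)):
    c=cam(n);im=c['pixels'].astype(int);g=im.max(2)
    e=np.array([[onz(c,u,v,z)[:2] for u in range(150,340)] for v in range(150,290)])-C0
    g=g[150:290,150:340];b=(im[...,2]-im[...,0])[150:290,150:340];r=np.linalg.norm(e,axis=2)
    a=np.degrees(np.arctan2(e[...,1],e[...,0]))
    H=[]
    for s in(22,-158):
        d=np.abs((a-s+180)%360-180)
        m=(g<60)&(b<15)&(r>.113)&(r<.148)&(d<25);H.append(e[m].mean(0));print(n,m.sum(),(e[m].mean(0)*1e3).round(1))
    d=H[0]-H[1];print('mid',((H[0]+H[1])/2*1e3).round(1),'yaw',np.degrees(np.arctan2(d[1],d[0])).round(2),'len',np.linalg.norm(d).round(4))
# floor disc (bright) in top view, z=.055
c=cam('top');g=c['pixels'].min(2)[150:260,170:280]
for th in(115,130,145):
    m=(g>th).astype(np.uint8);k,l,st,ce=cv2.connectedComponentsWithStats(m);print(th,st[1:][st[1:,4]>100].tolist())
w=c['pixels'][207,175:275].min(1);print(w.tolist())
```

```text
top 28 [118.4  52.5]
top 49 [-118.2  -52.8]
mid [ 0.1 -0.2] yaw 24.0 len 0.2589
side 40 [124.1  54.9]
side 95 [-117.   -43.5]
mid [3.5 5.7] yaw 22.2 len 0.2604
115 [[0, 0, 110, 110, 6857], [36, 41, 36, 35, 689], [102, 59, 8, 51, 183]]
130 [[0, 0, 41, 25, 614], [56, 1, 30, 13, 121], [0, 34, 13, 24, 177], [37, 42, 34, 33, 583]]
145 [[38, 44, 32, 29, 453]]
[130, 129, 129, 130, 129, 129, 129, 129, 129, 129, 130, 130, 130, 129, 128, 122, 107, 96, 96, 105, 113, 104, 95, 93, 93, 94, 93, 93, 93, 94, 103, 124, 143, 152, 154, 153, 153, 153, 153, 153, 153, 151, 134, 96, 60, 46, 45, 47, 68, 88, 98, 99, 97, 96, 114, 136, 148, 151, 151, 152, 153, 153, 153, 154, 153, 142, 118, 101, 98, 99, 98, 99, 99, 99, 98, 88, 75, 78, 92, 96, 89, 83, 94, 116, 127, 127, 128, 127, 128, 127, 127, 127, 126, 128, 127, 123, 113, 97, 85, 77]
```

View pics/l6.png

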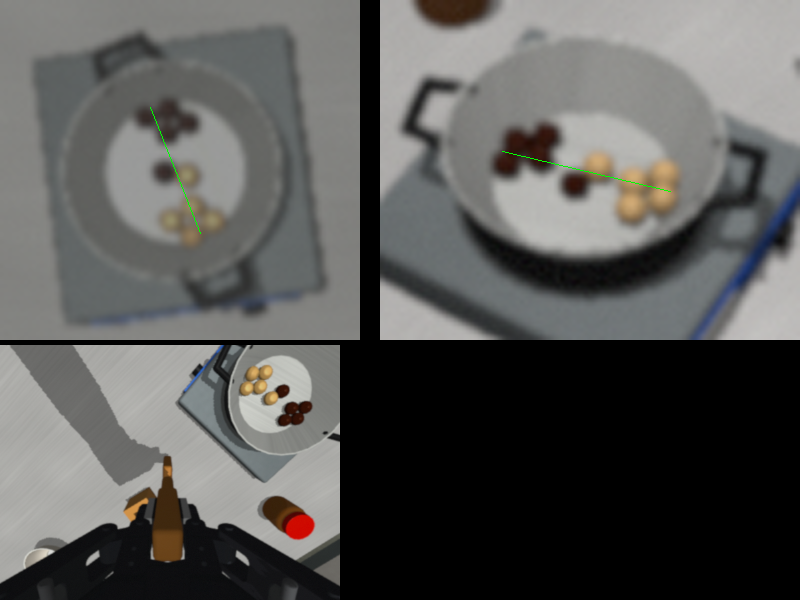

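Nothing has shifted: pan centre within 1 mm in the top view, axis yaw 22–24°. The thinnest margin is the left chestnut at the far end (about 6–10 mm). There is plenty of time (17 of 58 s), so I'll push the far chestnuts about 5 mm towards their own side. First I re-enter in the empty right half.

Call:
{"name": "play_rows", "arguments": {"motion": [{"translation": [2.6, -1, 0], "roll": 2, "fingers": 1}, {"translation": [5.2, -2, 0], "roll": 4, "fingers": 1}, {"translation": [7.8, -3, 0], "roll": 6, "fingers": 1}, {"translation": [10.4, -4, 0], "roll": 8, "fingers": 1}, {"translation": [13, -5, 0], "roll": 10, "fingers": 1}, {"translation": [15.6, -6, 0], "roll": 12.4, "fingers": 1}, {"translation": [18.2, -7, 0], "roll": 12.4, "fingers": 1}, {"translation": [20.4, -7.75, 0], "roll": 12.4, "fingers": 1}, {"translation": [20.4, -7.75, 0], "roll": 12.4, "fingers": 1}, {"translation": [20.4, -7.75, 3], "roll": 12.4, "fingers": 1}, {"translation": [20.4, -7.75, 6], "roll": 12.4, "fingers": 1}, {"translation": [20.4, -7.75, 8.5], "roll": 12.4, "fingers": 1}, {"translation": [20.4, -7.75, 10], "roll": 12.4, "fingers": 1}, {"translation": [20.4, -7.75, 10.5], "roll": 12.4, "fingers": 1}, {"translation": [20.4, -7.75, 10.5], "roll": 12.4, "fingers": 1}, {"translation": [20.4, -7.75, 10.5], "roll": 12.4, "fingers": 1}]}}

```text
clock: 18.98
eef_pos: [0.5794, 0.126, 0.2222]
tool_rot: [0.948, 0.317, 0.0, 0.0]
ft_force: [1.0, -0.2, 0.0]
grip_width: 0.0175
```

Run:
```python
from h import *
o=bot.get_obs();C=np.array([.552,.1615]);X=np.array([.375,-.927]);Y=np.array([.927,.375])
p=o['eef_pos'][:2]-C;q=o['tool_rot'];print(p@X,p@Y,o['eef_pos'][2],2*np.degrees(np.arctan2(q[1],q[0])))
from tn import tn; tn('side')
```

```text
0.043164410291010896 0.01204748292255627 0.22216876339779723 36.9481843916028
side dark 45 [12. 54.]
side dark 32 [-15.   5.]
side tan 54 [11. -5.]
side tan 58 [ 14. -59.]
side tan 55 [  2. -38.]
side tan 59 [ -0. -62.]
side tan 59 [-18. -42.]
```

Call:
{"name": "play_rows", "arguments": {"motion": [{"translation": [0.39, -0.02, 0], "roll": -5, "fingers": 1}, {"translation": [0.78, -0.07, 0], "roll": -10, "fingers": 1}, {"translation": [1.16, -0.15, 0], "roll": -15, "fingers": 1}, {"translation": [1.54, -0.27, 0], "roll": -20, "fingers": 1}, {"translation": [1.75, -0.35, 0], "roll": -23, "fingers": 1}, {"translation": [1.97, -0.45, 0], "roll": -26, "fingers": 1}, {"translation": [1.97, -0.45, 0], "roll": -26, "fingers": 1}, {"translation": [1.5, -0.27, 0], "roll": -20, "fingers": 1}, {"translation": [0.8, -0.07, 0], "roll": -13, "fingers": 1}, {"translation": [0, 0, 0], "roll": -8, "fingers": 1}, {"translation": [0, 0, -3], "roll": -8, "fingers": 1}, {"translation": [0, 0, -6], "roll": -8, "fingers": 1}, {"translation": [0, 0, -9.5], "roll": -8, "fingers": 1}, {"translation": [-3, 2, -10.5], "roll": -13, "fingers": 1}, {"translation": [-6, 4, -10.5], "roll": -20, "fingers": 1}, {"translation": [-9, 6, -10.5], "roll": -27, "fingers": 1}, {"translation": [-12, 8, -10.5], "roll": -34, "fingers": 1}, {"translation": [-15, 10, -10.5], "roll": -41, "fingers": 1}, {"translation": [-17.6, 11.8, -10.5], "roll": -44.4, "fingers": 1}, {"translation": [-17.6, 11.8, -10.5], "roll": -44.4, "fingers": 1}]}}

```text
clock: 20.7
eef_pos: [0.5077, -0.0791, 0.3282]
tool_rot: [0.76, 0.649, -0.0, 0.002]
ft_force: [0.4, 0.6, -1.2]
grip_width: 0.0176
```

```bash
python3 tn.py; python3 look.py l7.png >/dev/null
```

```text
top dark 31 [ 8. 65.]
top dark 28 [-14.  65.]
top dark 29 [18. 48.]
top dark 28 [ 3. 42.]
top dark 24 [-12.   5.]
top tan 14 [ 7. -6.]
top tan 17 [  1. -39.]
top tan 15 [-23. -44.]
top tan 17 [ 14. -59.]
top tan 21 [-10. -65.]
side dark 45 [ 8. 50.]
side dark 34 [-15.   5.]
side tan 50 [10. -5.]
side tan 55 [ 14. -59.]
side tan 53 [  2. -38.]
side tan 56 [ -0. -62.]
side tan 56 [-18. -42.]
[ 0.50926446 -0.07537011  0.32787041] 81.08467804476338 20.8
```

Final split (x, mm): chestnuts -14, -12 | 3, 8, 18 and walnuts -23, -10 | 1, 7, 14. Margins are fine. The viewer is used up, so I check for paddle slip numerically by comparing its wrist-camera mask with the one taken just after the pick.

Run:
```python
from h import *
a=cv2.imread('pics/w2.png')[...,::-1];c=cam('wrist');b=c['pixels']
for im in(a,b):
    h=cv2.cvtColor(np.ascontiguousarray(im),cv2.COLOR_RGB2HSV)
    m=((h[...,0]>4)&(h[...,0]<22)&(h[...,1]>120)&(h[...,2]<200))[:,225:285]
    for r in(168,175,185,200,220,250,300,320):
        q=np.where(m[r])[0]; print(r,q.min()+225 if len(q) else None,q.max()+225 if len(q) else None,end=' | ')
    print('rows',np.where(m.sum(1)>4)[0][[0,-1]])
o=bot.get_obs();d=np.array([.5859,-.2096,.1715])-o['eef_pos'];q=o['tool_rot'];t=2*np.arctan2(q[1],q[0])
x=np.array([np.cos(t),np.sin(t)]);y=np.array([np.sin(t),-np.cos(t)]);print(d[:2]@x*100,d[:2]@y*100,-d[2]*100,np.degrees(t))
# holder recheck, top view at z=.075
```

```text
168 249 254 | 175 248 256 | 185 225 267 | 200 229 267 | 220 239 283 | 250 233 271 | 300 230 274 | 320 233 271 | rows [168 325]
168 249 255 | 175 247 256 | 185 246 257 | 200 246 257 | 220 239 264 | 250 233 271 | 300 230 274 | 320 233 271 | rows [168 325]
-12.366629236236358 9.560998674713057 15.513993538311574 81.41863294617833
```

No slip: the paddle sits in the jaws exactly as it was picked. I return to the pick pose.

Call:
{"name": "play_rows", "arguments": {"motion": [{"translation": [-3, 2.3, 0], "roll": 0, "fingers": 1}, {"translation": [-6, 4.6, 0], "roll": 0, "fingers": 1}, {"translation": [-9, 7, 0], "roll": 0, "fingers": 1}, {"translation": [-11.5, 8.9, 0], "roll": 0, "fingers": 1}, {"translation": [-12.35, 9.55, 0], "roll": 0, "fingers": 1}, {"translation": [-12.35, 9.55, 0], "roll": 0, "fingers": 1}, {"translation": [-12.35, 9.55, 0], "roll": 0, "fingers": 1}, {"translation": [-12.35, 9.55, 2], "roll": 0, "fingers": 1}, {"translation": [-12.35, 9.55, 4], "roll": 0, "fingers": 1}, {"translation": [-12.35, 9.55, 6], "roll": 0, "fingers": 1}, {"translation": [-12.35, 9.55, 8], "roll": 0, "fingers": 1}]}}

```text
clock: 21.92
eef_pos: [0.5851, -0.2081, 0.2463]
tool_rot: [0.757, 0.653, 0.0, 0.0]
ft_force: [-0.3, 0.2, -1.1]
grip_width: 0.0172
```

Run:
```python
from h import *
o=bot.get_obs();d=np.array([.5859,-.2096,.1715])-o['eef_pos'];q=o['tool_rot'];t=2*np.arctan2(q[1],q[0])
x=np.array([np.cos(t),np.sin(t)]);y=np.array([np.sin(t),-np.cos(t)]);print(d[:2]@x*100,d[:2]@y*100,-d[2]*100,np.degrees(t),o['ft_force'])
```

```text
-0.133170383440166 0.10011102073040794 7.480483940756452 81.51364859087782 [-0.28855655  0.23761125 -1.13856812]
```

Call:
{"name": "play_rows", "arguments": {"motion": [{"translation": [-0.13, 0.1, 1.5], "roll": 0, "fingers": 1}, {"translation": [-0.13, 0.1, 3], "roll": 0, "fingers": 1}, {"translation": [-0.13, 0.1, 4.5], "roll": 0, "fingers": 1}, {"translation": [-0.13, 0.1, 6], "roll": 0, "fingers": 1}, {"translation": [-0.13, 0.1, 7], "roll": 0, "fingers": 1}, {"translation": [-0.13, 0.1, 7.5], "roll": 0, "fingers": 1}, {"translation": [-0.13, 0.1, 7.5], "roll": 0, "fingers": 1}, {"translation": [-0.13, 0.1, 7.5], "roll": 0, "fingers": 1}]}}

```text
clock: 22.58
eef_pos: [0.5863, -0.2112, 0.1721]
tool_rot: [0.758, 0.652, 0.0, 0.0]
ft_force: [0.7, 0.6, -0.4]
grip_width: 0.0168
```

No contact, and the blade is in the slot about 2 mm above the floor. I lower it the last 2 mm, open and rise.

Call:
{"name": "play_rows", "arguments": {"motion": [{"translation": [0, 0, 0.2], "roll": 0, "fingers": 1}, {"translation": [0, 0, 0.2], "roll": 0, "fingers": 1}, {"translation": [0, 0, 0.2], "roll": 0, "fingers": 0.4}, {"translation": [0, 0, 0.2], "roll": 0, "fingers": 0}, {"translation": [0, 0, 0.2], "roll": 0, "fingers": -1}, {"translation": [0, 0, 0.2], "roll": 0, "fingers": -1}, {"translation": [0, 0, 0.2], "roll": 0, "fingers": -1}, {"translation": [0, 0, 0.2], "roll": 0, "fingers": -1}, {"translation": [0, 0, 0.2], "roll": 0, "fingers": -1}, {"translation": [0, 0, 0.2], "roll": 0, "fingers": -1}, {"translation": [0, 0, -2], "roll": 0, "fingers": -1}, {"translation": [0, 0, -4], "roll": 0, "fingers": -1}, {"translation": [0, 0, -7], "roll": 0, "fingers": -1}, {"translation": [0, 0, -10], "roll": 0, "fingers": -1}, {"translation": [0, 0, -13], "roll": 0, "fingers": -1}, {"translation": [0, 0, -16], "roll": 0, "fingers": -1}, {"translation": [0, 0, -16], "roll": 0, "fingers": -1}]}}

```text
clock: 24.0
eef_pos: [0.5878, -0.2126, 0.3389]
tool_rot: [0.758, 0.652, 0.003, 0.005]
ft_force: [-0.0, 0.4, 1.5]
grip_width: 0.0856
```

Run:
```python
from h import *
o=bot.get_obs();print(o['eef_pos'].round(4),o['ft_force'].round(1),o['clock'],o['grip_width'])
s=cam('side');h=cv2.cvtColor(s['pixels'],cv2.COLOR_RGB2HSV);m=((h[...,0]>3)&(h[...,0]<22)&(h[...,1]>110)&(h[...,2]>20))
for v in range(132,162,2):
    u=np.where(m[v,290:335])[0];print(v,(u.min()+290,u.max()+290) if len(u) else None,end=' ')
print([proj(s,[.585,-.2095,z]).round(1) for z in(.208,.14,.1)])
w=cam('wrist');h=cv2.cvtColor(w['pixels'],cv2.COLOR_RGB2HSV);m=((h[...,0]>4)&(h[...,0]<22)&(h[...,1]>100)&(h[...,2]>15))
print('wrist col extents',[(v,np.where(m[v,215:300])[0][[0,-1]]+215) for v in range(140,215,5) if m[v,215:300].any()])
print([proj(w,[.585,-.2095,z]).round(1) for z in(.208,.14,.1)])
from tn import tn;tn('top')
```

```text
[ 0.5878 -0.2126  0.3389] [-0.   0.4  1.5] 24.0 0.08563609767724047
132 None 134 None 136 None 138 (np.int64(311), np.int64(314)) 140 (np.int64(311), np.int64(314)) 142 (np.int64(310), np.int64(313)) 144 (np.int64(310), np.int64(313)) 146 (np.int64(310), np.int64(313)) 148 (np.int64(309), np.int64(313)) 150 (np.int64(309), np.int64(312)) 152 (np.int64(310), np.int64(312)) 154 None 156 (np.int64(310), np.int64(310)) 158 (np.int64(304), np.int64(310)) 160 (np.int64(301), np.int64(311)) [array([312.3, 137. ]), array([310.5, 152. ]), array([309.5, 160.4])]
wrist col extents [(140, array([229, 274])), (145, array([229, 273])), (150, array([230, 273])), (155, array([230, 273])), (160, array([230, 273])), (165, array([230, 273])), (170, array([230, 273])), (175, array([230, 273])), (180, array([230, 273])), (185, array([231, 273])), (190, array([231, 273])), (195, array([243, 260]))]
[array([253.5, 189.2]), array([253.3, 174.6]), array([253.2, 168.4])]
top dark 31 [ 8. 65.]
top dark 28 [-14.  65.]
top dark 29 [18. 48.]
top dark 24 [-12.   5.]
top tan 14 [ 7. -6.]
top tan 16 [  1. -39.]
top tan 15 [-23. -44.]
top tan 17 [ 14. -59.]
top tan 21 [-10. -65.]
```

The paddle stands upright, its grip top at side row 137–138 where an upright seated paddle projects. The nuts are unchanged and the gripper is open and clear. Handing in.

```bash
python3 -c "
from workcell import bot
print(bot.job_done())"
```

```text
the job is handed in; nothing more can be done
None
```

I stirred the nuts into both halves of the pan, stood the paddle back in its slot and handed the job in at 24 s of the 58 s allowed. The hand-in returned no verdict.

**What I did:** I took the paddle from the holder and swept the chestnuts clockwise in two steps. I then slid the blade edge-first between the two groups and swept the walnuts clockwise into the empty half. One small push back gave the far chestnuts more clearance from the line.

**Last checks (x in the pan's frame, mm, ± about 3):**

| Nuts | Left half | Right half |
|---|---|---|
| Chestnuts | -14, -12 | 3, 8, 18 |
| Walnuts | -23, -10 | 1, 7, 14 |

- **Paddle:** it stands upright, and its top is where a seated, upright paddle should appear. The gripper is open and about 11 cm above it.
- **Pan:** its centre measured within 1 mm of the start, in the top view, before the final small push. I did not measure it again after that.
- **Forces:** readings stayed near zero throughout the stirring.

**Checks that disagreed or fell short:**
- The side view put the walnut at -10 right on the line. It lies partly up the sloping wall, which shifts its apparent position from that camera, so I relied on the top view.
- The handle axis measured 22–24° depending on the view, worth about 2 mm at the far nuts. The side view also put the pan centre about 7 mm off.
- The last nut check missed one chestnut, the one at x = 3, which doesn't affect the required counts.
- The final state was checked by numbers only, because the picture limit was used up.

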